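Pack the sorting cups and darken the setter's bench

ROBOT

A 6-joint arm with a two-finger parallel gripper is mounted at the origin on the work surface. World frame = base frame: x ahead of the robot, y to its left, z up, the work surface at z = 0. Lengths are in mm, angles in rad, forces in N, time in s.
With the tool pointing down it reaches from about 300 to 1000 mm from the base axis. Payload 5.1 kg.
Tool frame: the origin (TCP) lies between the finger pads; the fingertips stand manip.nose_length ahead of it and the grasp point (between the pads) lies 2 mm behind it (manip.nose_length is the distance from the TCP to the fingertips, in mm); z points along the fingers, y is the line along which they close (so a half turn about z gives the same grasp; the last joint's range is limited). The gripper opens to 95 mm and grips with 3 to 60 N. Pads are 20 mm wide; open, the fingers measure 119 mm over their backs; the gripper's body (75 mm by 180 mm) begins 59 mm behind the grasp point.
Start: joints at [-1.384, 0.124, 1.65, -0, 1.367, -0.083], TCP at [173.218, -626.483, 231.656] pointing down, gripper open.
Joint ranges: [-2.61, 2.61], [-1.02, 2.33], [0.03, 2.71], [-1.35, 4.49], [0.32, 2.68], [-2.91, 2.91]. Speed limits (rad/s): [2.57, 2.57, 3.14, 3.14, 3.14, 3.14].

INTERFACE

Orientations are given as a unit quaternion [x, y, z, w].
In Python, from plant import manip, eyes, ticket gives the robot as it stands. The module is installed in compiled form; this text tells all that it offers. Calls block until the motion is done:
- manip.move_pose(position, orientation): joint-space move of the TCP to a pose.
- manip.move_linear(position, rotation=None, speed=150): straight line of the TCP; rotation=None keeps the orientation; speed is the mean speed in mm/s.
- manip.move_j(angles): joint-space move.
- manip.gripper_to(opening, strength=None): finger opening in mm; strength is the grip in N (None keeps the last); returns when the fingers have stopped.
- manip.dwell(seconds).
- manip.solve_ik(position, orientation): joint angles nearest the present ones, or None.
- manip.get_state(): the state.
- eyes.read_camera(name): name is "scene" or "side" or "wrist"; returns a dict with "image" (480x640x3 uint8, blue, green, red), "K" (3x3 intrinsics, pixels), "R" (3x3) and "t" (3): a world point X has camera coordinates R X + t; the wrist camera has in their place "tool_from_camera" (4x4, takes a point from camera to tool coordinates, whose origin is the TCP and whose axes are the flange's). Camera axes: x right, y down, z forward; pixel columns grow to the right and rows downward; lengths in mm; the calibration is good to about 2 mm. A picture is of the moment at which its call begins: read the wrist's pose just before it. There is no depth.
A pose or a line that the arm cannot do raises manip.Unreachable and nothing moves.
- ticket.finish_job(): hands the job in; it is judged then, once.
The state is a dict: "time": time; "joint_positions": joint angles; "qd": joint speeds; "effort": joint torques, N m; "tool_pos": TCP position; "tcp_rot": TCP orientation; "wrist_force": force on the tool from outside, world axes, zero at the start; "moment": the same for the moment, N m; "width": finger opening in mm; "grasp_force": force on a finger pad.
Only numpy, scipy, OpenCV 4.12 (cv2) and the standard library are available. Lean on these libraries where they do the work, as an engineer would, in place of code of your own. Each camera call takes 0.05 s, during which the arm holds its last target. There are 200 camera calls.

TASK

Pack up the stone setter's bench: stand the largest sorting cup upright on the floor of the cardboard box and nest all the other cups on the bench in it, each upright and fully home inside the next larger one. Then close the box, folding the plain inner flap down flat first and the outer flap with the green sticker flat over it, and last of all turn the lamp's dimmer knob anticlockwise to its stop to put the light out. Leave the bur holder, the jar and the brush where they are.

Things in the scene. Friction and masses are not known exactly. Their poses are not given: they have to be found in the camera images.
- cup_a: steel (grey metal) round straight-sided sorting cup, size 1 of 5 (1 = largest), open on top, outer diameter 70 mm at the rim and 66 mm at the foot, 40 mm tall, wall 2.5 mm, heavy floor 10 mm thick; so nested straight in any larger cup its foot is 10 mm above that cup's foot and its rim sticks out 10 mm. Origin: centre of the underside, z axis up out of the mouth.
- cup_b: red round straight-sided sorting cup, size 2 of 5 (1 = largest), open on top, outer diameter 60 mm at the rim and 56 mm at the foot, 40 mm tall, wall 2.5 mm, heavy floor 10 mm thick; so nested straight in any larger cup its foot is 10 mm above that cup's foot and its rim sticks out 10 mm. Origin: centre of the underside, z axis up out of the mouth. May be absent.
- cup_c: yellow round straight-sided sorting cup, size 3 of 5 (1 = largest), open on top, outer diameter 50 mm at the rim and 46 mm at the foot, 40 mm tall, wall 2.5 mm, heavy floor 10 mm thick; so nested straight in any larger cup its foot is 10 mm above that cup's foot and its rim sticks out 10 mm. Origin: centre of the underside, z axis up out of the mouth. May be absent.
- cup_d: green round straight-sided sorting cup, size 4 of 5 (1 = largest), open on top, outer diameter 40 mm at the rim and 36 mm at the foot, 40 mm tall, wall 2.5 mm, heavy floor 10 mm thick; so nested straight in any larger cup its foot is 10 mm above that cup's foot and its rim sticks out 10 mm. Origin: centre of the underside, z axis up out of the mouth. May be absent.
- cup_e: black round straight-sided sorting cup, size 5 of 5 (1 = largest), open on top, outer diameter 30 mm at the rim and 26 mm at the foot, 40 mm tall, wall 2.5 mm, heavy floor 10 mm thick; so nested straight in any larger cup its foot is 10 mm above that cup's foot and its rim sticks out 10 mm. Origin: centre of the underside, z axis up out of the mouth. May be absent.
- carton: open cardboard box fixed to the bench, outside 168 (its x) x 123 (its y) x 92 mm high, walls and floor 4 mm. Two top flaps are hinged on its long sides. Origin: centre of the underside; z up
- inner_flap (a joint): angle of the flap on the carton's +y side (plain cardboard, the lower of the two, to be folded first); 164 mm wide, 70 mm long from hinge to free edge, 4 mm thick. 0 = folded down flat over the box, 1.57 = standing upright, more = leaning outwards; stays where it is left
- inner_flap_hinge (a point): middle of the inner flap's hinge line on the carton's +y wall, 94.5 mm above the bench; the hinge runs along the carton's x
- inner_flap_edge (a point): middle of the inner flap's free edge (moves with the flap)
- outer_flap (a joint): angle of the flap on the carton's -y side (cardboard with a green sticker, the upper one, overlaps the inner flap by 17 mm, to be folded last); 164 mm wide, 70 mm long from hinge to free edge, 4 mm thick. 0 = folded down flat over the box, 1.57 = standing upright, more = leaning outwards; stays where it is left
- outer_flap_hinge (a point): middle of the outer flap's hinge line on the carton's -y wall, 99.5 mm above the bench; the hinge runs along the carton's x
- outer_flap_edge (a point): middle of the outer flap's free edge (moves with the flap)
- dimmer (a joint): angle of the work lamp's dimmer knob, grows clockwise seen from above; 0 = fully anticlockwise = off, against the end stop (range 0 to 4.6)
- dimmer_grip (a point): on the vertical axis of the black dimmer knob (44 mm across, with a raised bar grip) on its grey base, at the height to grip; its x axis lies along the bar and turns with it
- bur_block: bystander: lime-green round bur holder, 100 mm across, 45 mm tall (burs stick up 25 mm more). Origin: centre of underside
- stone_jar: bystander: closed glass jar, 52 mm across, 70 mm tall. Origin: centre of underside
- bench_brush: bystander: bench brush with a 140 x 30 mm wooden back and a 100 mm handle along its +x, 43 mm tall. Origin: centre of underside

How it is judged (in metres and radians):
On the way, in this order (a step that is already met when the one before it is completed fails the run):
1. all cups present are nested in size order, upright, in the box, and let go (angle between each of cup_a, cup_b, cup_c, cup_d, cup_e's own z axis and vertical below 0.12 rad and horizontal distance between cup_b and cup_a below 0.006 m and z of cup_b in the frame of cup_a between 0.007 and 0.014 m and horizontal distance between cup_c and cup_a below 0.011 m and z of cup_c in the frame of cup_a between 0.007 and 0.024 m and horizontal distance between cup_c and cup_b below 0.006 m and z of cup_c in the frame of cup_b between 0.007 and 0.014 m and horizontal distance between cup_d and cup_a below 0.016 m and z of cup_d in the frame of cup_a between 0.007 and 0.034 m and horizontal distance between cup_d and cup_b below 0.011 m and z of cup_d in the frame of cup_b between 0.007 and 0.024 m and horizontal distance between cup_d and cup_c below 0.006 m and z of cup_d in the frame of cup_c between 0.007 and 0.014 m and horizontal distance between cup_e and cup_a below 0.021 m and z of cup_e in the frame of cup_a between 0.007 and 0.044 m and horizontal distance between cup_e and cup_b below 0.016 m and z of cup_e in the frame of cup_b between 0.007 and 0.034 m and horizontal distance between cup_e and cup_c below 0.011 m and z of cup_e in the frame of cup_c between 0.007 and 0.024 m and horizontal distance between cup_e and cup_d below 0.006 m and z of cup_e in the frame of cup_d between 0.007 and 0.014 m and x of cup_a in the frame of carton between -0.06 and 0.06 m and y of cup_a in the frame of carton between -0.04 and 0.04 m and z of cup_a in the frame of carton below 0.01 m and linear speed of each of cup_a, cup_b, cup_c, cup_d, cup_e below 0.02 m/s and contact force between each of cup_a, cup_b, cup_c, cup_d, cup_e and the fingers below 0.05 N), for 0.2 s.
2. the inner flap is folded down while the outer flap is still open (value of joint inner_flap below 0.15 rad and value of joint outer_flap above 0.6 rad), for 0.1 s.
3. the outer flap is folded down over it (value of joint each of inner_flap, outer_flap below 0.15 rad), for 0.1 s.
4. the dimmer is turned back to its anticlockwise stop (value of joint dimmer below 0.1 rad), for 0.1 s.
At the end, for the whole second after the job is handed in: Every cup present stands upright (within 0.12 rad) and fully home, concentric to within its play, in the next larger present cup; the largest stands on the box's floor; both flaps are within 0.15 rad of flat, the dimmer within 0.1 rad of its stop, and nothing moves (all of step 3 and angle between each of cup_a, cup_b, cup_c, cup_d, cup_e's own z axis and vertical below 0.12 rad and horizontal distance between cup_b and cup_a below 0.006 m and z of cup_b in the frame of cup_a between 0.007 and 0.014 m and horizontal distance between cup_c and cup_a below 0.011 m and z of cup_c in the frame of cup_a between 0.007 and 0.024 m and horizontal distance between cup_c and cup_b below 0.006 m and z of cup_c in the frame of cup_b between 0.007 and 0.014 m and horizontal distance between cup_d and cup_a below 0.016 m and z of cup_d in the frame of cup_a between 0.007 and 0.034 m and horizontal distance between cup_d and cup_b below 0.011 m and z of cup_d in the frame of cup_b between 0.007 and 0.024 m and horizontal distance between cup_d and cup_c below 0.006 m and z of cup_d in the frame of cup_c between 0.007 and 0.014 m and horizontal distance between cup_e and cup_a below 0.021 m and z of cup_e in the frame of cup_a between 0.007 and 0.044 m and horizontal distance between cup_e and cup_b below 0.016 m and z of cup_e in the frame of cup_b between 0.007 and 0.034 m and horizontal distance between cup_e and cup_c below 0.011 m and z of cup_e in the frame of cup_c between 0.007 and 0.024 m and horizontal distance between cup_e and cup_d below 0.006 m and z of cup_e in the frame of cup_d between 0.007 and 0.014 m and x of cup_a in the frame of carton between -0.06 and 0.06 m and y of cup_a in the frame of carton between -0.04 and 0.04 m and z of cup_a in the frame of carton below 0.01 m and linear speed of each of cup_a, cup_b, cup_c, cup_d, cup_e below 0.02 m/s and value of joint dimmer below 0.1 rad); the robot touches nothing.
It fails at once if the bur block is moved more than 4 cm (distance of bur_block from where it was at the start of the episode above 0.04 m).
It fails at once if the stone jar is moved more than 4 cm (distance of stone_jar from where it was at the start of the episode above 0.04 m).
It fails at once if the bench brush is moved more than 4 cm (distance of bench_brush from where it was at the start of the episode above 0.04 m).
Of cup_b, cup_c, cup_d, cup_e only 3 to 4 are there at a start; the rules pass over those that are not, and their reading is None.
At some moment in a run one of cup_a, cup_b, cup_c, cup_d, cup_e may be knocked a few centimetres aside while the robot is not near it.
It also fails if it takes over 208 s, if anything falls off the work surface, if the arm or the gripper's body presses on something with over 40 N, if the wrist force passes 120 N, or if a joint passes its speed limit or range.

## Working session

There is one attempt and no reset: what is moved stays moved. The work goes in short steps, each a Python script; the robot and the scene stay as the last script left them, time stands still between calls to the robot, and variables do not carry over. Pictures are saved under pics/ and viewed, at most 14 in all, crops included, and the job is handed in when it is done.

```bash
ls; mkdir -p pics
python3 - <<'E'
from plant import manip, eyes
import cv2, numpy as np
np.set_printoptions(suppress=True,precision=4)
print(manip.nose_length, manip.get_state())
for n in ("scene","side","wrist"):
    c=eyes.read_camera(n); cv2.imwrite(f"pics/{n}0.png",c["image"])
    for k in c:
        if k!="image": print(n,k,np.array(c[k]).tolist())
    if n!="wrist":
        R=np.array(c["R"]);print(n,"campos",-R.T@np.array(c["t"]))
E
```

```text
pics
17.0 {'time': 0.0, 'joint_positions': array([-1.3836,  0.1245,  1.6517, -0.    ,  1.3675, -0.0826]), 'qd': array([-0.0007,  0.    ,  0.0003, -0.0004, -0.0013, -0.0018]), 'effort': array([  0.0007, -41.7599, -35.9931,   0.0774,   0.0492,  -0.0002]), 'tool_pos': array([ 173.0939, -625.9021,  230.4147]), 'tcp_rot': array([ 0.9909,  0.1345, -0.0001, -0.001 ]), 'wrist_force': array([-0.6412,  0.1344,  0.3092]), 'moment': array([ 0.0321,  0.0225, -0.0245]), 'grasp_force': 0.0, 'width': 95.09806734074732}
scene K [[437.80270564674043, 0.0, 319.6382702607666], [0.0, 437.80270564674043, 241.97626239966718], [0.0, 0.0, 1.0]]
scene R [[0.26638357720476186, 0.9638566893617656, 0.004480197336204638], [0.6709172385204806, -0.1820818765769985, -0.7188297776791468], [-0.6920331269900649, 0.19449028920430797, -0.6951716899828252]]
scene t [-154.69564381377427, -324.17500748794026, 1315.114546988075]
scene campos [1168.8058 -165.699   681.8968]
side K [[527.6866007068211, 0.0, 321.7746733835331], [0.0, 527.6866007068211, 236.2467884958562], [0.0, 0.0, 1.0]]
side R [[-0.833208841249811, -0.5529137984210247, 0.007025551848917756], [-0.3666872214137926, 0.5429770940357063, -0.7554577135779156], [0.4138882802339053, -0.6320302262298647, -0.655159739771032]]
side t [479.2748520404571, 281.981811811517, 1054.022167946705]
side campos [ 66.4877 778.0619 900.2111]
wrist K [[394.3454842426705, 0.0, 320.68346622679024], [0.0, 394.3454842426705, 240.92476159247263], [0.0, 0.0, 1.0]]
wrist tool_from_camera [[-0.00045866091061292627, -0.9676316114737491, -0.2523665074982871, 70.73762518834428], [0.9999998295998174, -0.0003526722176867676, -0.0004652124693510008, 0.8854283812191888], [0.0003611516355264936, -0.2523666778697631, 0.9676316083461073, -153.07241530399972], [0.0, 0.0, 0.0, 1.0]]
```

View pics/scene0.png

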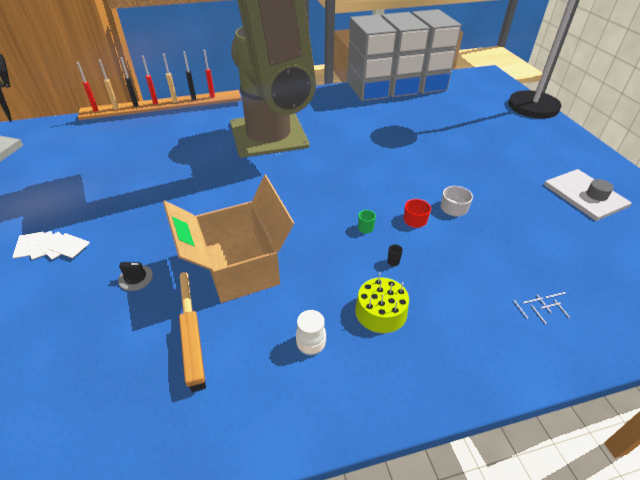

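View pics/side0.png

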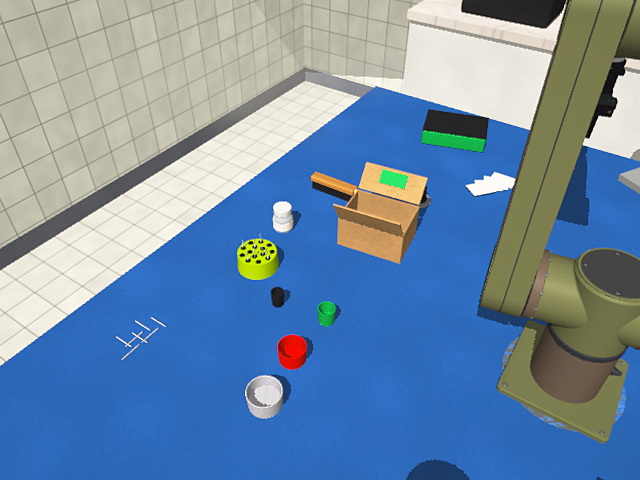

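Scene: grey cup (456,200), red (417,213), green (367,221), black (395,255), bur holder (383,305), jar (311,332), brush from (185,275) to (195,385), knob (133,273), carton corner feet (217,297)/(279,282), yellow absent. Side: grey (265,395), red (292,351), green (327,313), black (278,297), carton feet (338,243)/(402,261).

```bash
cat > h.py <<'E'
from plant import manip, eyes
import cv2, numpy as np
from scipy.spatial.transform import Rotation as Ro
np.set_printoptions(suppress=True,precision=2)
def cam(n):
    """camera with world pose: returns image, K, centre, R_world_from_cam"""
    s=manip.get_state() if n=="wrist" else None
    c=eyes.read_camera(n); K=np.array(c["K"])
    if n=="wrist":
        T=np.eye(4); T[:3,:3]=Ro.from_quat(s["tcp_rot"]).as_matrix(); T[:3,3]=s["tool_pos"]
        T=T@np.array(c["tool_from_camera"]); return c["image"],K,T[:3,3],T[:3,:3]
    R=np.array(c["R"]); return c["image"],K,-R.T@np.array(c["t"]),R.T
def ray(c,uv):
    return c[3]@np.linalg.inv(c[1])@np.array([uv[0],uv[1],1.])
def plane(c,uv,z):
    d=ray(c,uv); return c[2]+d*(z-c[2][2])/d[2]
def tri(c1,p1,c2,p2):
    A=[];b=[]
    for c,p in((c1,p1),(c2,p2)):
        d=ray(c,p);d/=np.linalg.norm(d);P=np.eye(3)-np.outer(d,d);A.append(P);b.append(P@c[2])
    x=np.linalg.lstsq(np.vstack(A),np.hstack(b),rcond=None)[0]
    return x, np.linalg.norm(np.vstack(A)@x-np.hstack(b))
def proj(c,X):
    q=c[1]@c[3].T@(np.array(X,float)-c[2]); return q[:2]/q[2]
def masks(img):
    h,s,v=[a.astype(int) for a in cv2.split(cv2.cvtColor(img,cv2.COLOR_BGR2HSV))]
    return dict(a=(s<40)&(v>60),b=((h<6)|(h>174))&(s>150)&(v>60),c=(h>24)&(h<34)&(s>150),d=(h>50)&(h<80)&(s>120)&(v>50),e=v<45)
def blob(m,near,r):
    """largest component of mask m within r px of near -> contour"""
    w=np.zeros(m.shape,np.uint8); cv2.circle(w,tuple(int(x) for x in near),int(r),1,-1)
    cs=cv2.findContours((m&(w>0)).astype(np.uint8),cv2.RETR_EXTERNAL,cv2.CHAIN_APPROX_NONE)[0]
    return max(cs,key=cv2.contourArea)[:,0,:].astype(float)
def down(yaw):
    """tool down, closing line (tool y) at angle yaw from world y"""
    return (Ro.from_euler('z',yaw)*Ro.from_quat([1,0,0,0])).as_quat()
E
python3 - <<'E'
from h import *
S=cam("scene");D=cam("side")
cup=dict(a=((456,200),(265,395)),b=((417,213),(292,351)),d=((367,221),(327,313)),e=((395,255),(278,297)))
for k,(p,q) in cup.items():
    o=[]
    for c,n in((S,p),(D,q)):
        b=blob(masks(c[0])[k],n,28); x,y,w,h=cv2.boundingRect(b.astype(int)); o.append((x+w/2,y+h/2)); 
    print(k,o,plane(S,o[0],20),plane(D,o[1],20))
print(tri(S,(279,282),D,(338,243)),plane(S,(279,282),0),plane(D,(338,243),0))
print("+x-y foot",plane(S,(217,297),0)," -x+y foot",plane(D,(402,261),0))
print("inner edge S?",tri(S,(292,222),D,(334,206)),tri(S,(264,180),D,(413,231)))
print("outer edge",tri(S,(214,270),D,(366,163)),tri(S,(166,203),D,(427,178)))
print("knob",plane(S,(133,268),30))
for n,p,z in(("bur",(383,293),45),("jar",(311,318),70),("brush1",(185,275),20),("brush2",(196,380),20)):print(n,plane(S,p,z))
z=cv2.resize(S[0][170:310,110:310],(800,560),interpolation=cv2.INTER_CUBIC);cv2.imwrite("pics/z1.png",z)
z=cv2.resize(D[0][150:275,310:450],(672,600),interpolation=cv2.INTER_CUBIC);cv2.imwrite("pics/z2.png",z)
E
```

```text
a [(457.0, 201.0), (264.0, 396.5)] [459.62 377.29  20.  ] [457.95 373.83  20.  ]
b [(417.5, 213.5), (292.0, 352.0)] [477.55 265.52  20.  ] [474.26 261.77  20.  ]
d [(367.0, 221.5), (327.0, 314.0)] [473.34 141.96  20.  ] [470.31 137.78  20.  ]
e [(395.0, 255.5), (277.5, 297.0)] [591.1 162.   20. ] [589.81 158.1   20.  ]
(array([584.2 , -87.43,   3.57]), np.float64(0.967546869725564)) [581.74 -86.54   0.  ] [586.04 -91.63   0.  ]
+x-y foot [ 587.82 -212.83    0.  ]  -x+y foot [ 419.   -123.57    0.  ]
inner edge S? (array([575.97, -51.45, 150.15]), np.float64(0.7588380538282072)) (array([394.5 , -80.94, 130.9 ]), np.float64(14.451959236618487))
outer edge (array([ 616.77, -222.93,  139.62]), np.float64(42.164695515583425)) (array([ 447.87, -276.67,  145.99]), np.float64(5.497353034971016))
knob [ 494.08 -365.93   30.  ]
bur [698.04  90.24  45.  ]
jar [735.46 -58.36  70.  ]
brush1 [ 531.09 -267.67   20.  ]
brush2 [ 770.3  -262.58   20.  ]
```

View pics/z1.png

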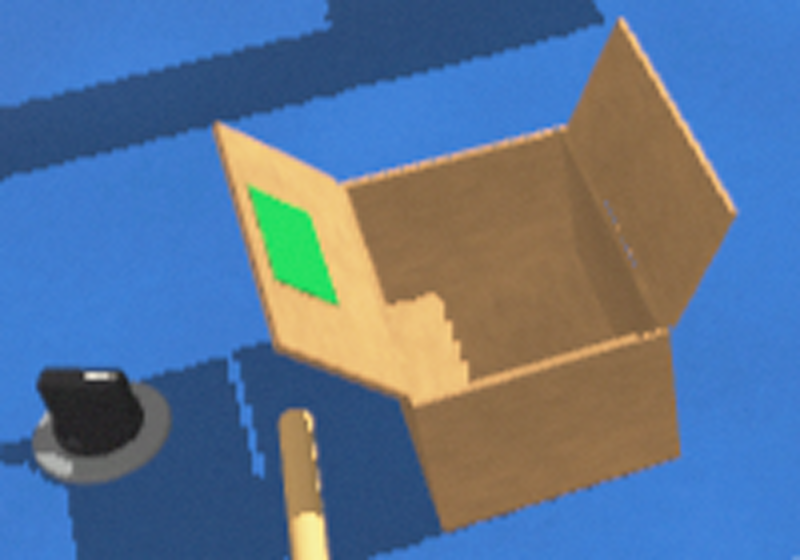

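View pics/z2.png

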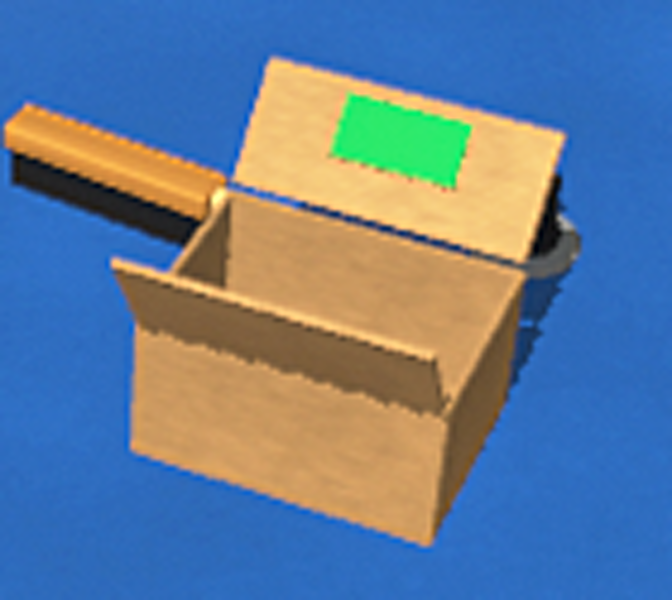

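Run:
```python
from h import *
S=cam("scene");D=cam("side")
s=lambda u,v:(110+(u+.5)/4-.5,170+(v+.5)/4-.5); d=lambda u,v:(310+(u+.5)/4.8-.5,150+(v+.5)/4.8-.5)
for n,p,q in(("rim+x-y",s(412,403),d(226,192)),("rim-x-y",s(345,184),d(523,270)),("rim-x+y",s(567,128),d(448,408)),("foot+x+y",s(680,455),d(131,452)),
 ("in+x",s(736,212),d(115,262)),("in-x",s(621,18),d(437,358)),("out+x",s(278,348),d(270,58)),("out-x",s(216,123),d(565,133))):
    print(n,*tri(S,p,D,q))
print("rim+x+y",plane(S,s(668,330),92),"foot+x-y",plane(S,s(443,530),0),"foot-x+y",plane(D,d(432,545),0))
print("knobbase",plane(S,s(102,432),12), "bar",plane(S,s(42,375),40),plane(S,s(125,372),40))
```

```text
rim+x-y [ 603.62 -207.12   92.76] 1.051662119113769
rim-x-y [ 439.38 -227.79   94.51] 3.5888023882701976
rim-x+y [ 422.35 -109.87   92.83] 2.746570383263103
foot+x+y [586.32 -86.33   0.97] 0.33826381420757046
in+x [579.19 -50.97 152.88] 2.399526183154193
in-x [416.22 -73.87 152.68] 1.6397534031974863
out+x [ 609.61 -255.78  149.07] 1.2098790416717997
out-x [ 446.45 -278.35  149.71] 2.1192852141995
rim+x+y [586.88 -86.55  92.  ] foot+x-y [ 602.45 -207.78    0.  ] foot-x+y [ 420.4 -113.4    0. ]
knobbase [ 504.16 -366.56   12.  ] bar [ 484.59 -388.02   40.  ] [ 493.31 -348.07   40.  ]
```

```bash
cat >> h.py <<'E'
YAW=1.709; Q=down(YAW); TX=np.array([np.cos(YAW),np.sin(YAW)])
RIM=dict(a=70,b=60,c=50,d=40,e=30)
def look(k,xy,zrim=40,h=180,rad=70):
    """camera right above the cup: rim centre from the silhouette"""
    p=np.array(xy)-70*TX; manip.move_pose([p[0],p[1],h],Q); manip.dwell(.3)
    c=cam("wrist"); n=proj(c,[xy[0],xy[1],zrim])
    b=blob(masks(c[0])[k],n,rad*394/(c[2][2]-zrim))
    w=np.array([plane(c,q,zrim)[:2] for q in b]); m,r=cv2.minEnclosingCircle(w.astype(np.float32))
    M=cv2.moments(w.astype(np.float32)); cen=np.array([M['m10'],M['m01']])/M['m00']; de=2*np.sqrt(abs(M['m00'])/np.pi)
    print(k,"centre",cen,"encl",np.array(m),2*r,"eqdia",de,"t",manip.get_state()["time"]); return cen,de,c
E
python3 - <<'E'
from h import *
print([manip.solve_ik([510,-165,z],Q) for z in (36,200)])
for k,p in(("e",(590.5,160)),("d",(472,140)),("b",(476,263.5)),("a",(459,375.5))):
    cen,de,c=look(k,p); cv2.imwrite(f"pics/w_{k}.png",c[0])
E
```

```text
[array([-0.41,  0.08,  2.05, -0.  ,  1.01, -0.55]), array([-0.41, -0.11,  1.94, -0.  ,  1.31, -0.55])]
e centre [589.58 160.28] encl [589.51 160.29] 25.157596588134766 eqdia 24.26907559143909 t 3.6333
d centre [472.16 139.12] encl [472.35 139.17] 39.35366439819336 eqdia 38.20282353856376 t 4.5333
b centre [474.47 262.7 ] encl [474.42 262.68] 59.062068939208984 eqdia 58.04051855731913 t 5.4417
a centre [457.2  374.12] encl [457.22 374.1 ] 69.80477142333984 eqdia 68.69831456314694 t 6.3167
```

```bash
cat >> h.py <<'E'
def pick(xy,grip_z,open_=95,F=25):
    manip.gripper_to(open_)
    manip.move_pose([*xy,grip_z+60],Q); manip.move_linear([*xy,grip_z],speed=80)
    manip.gripper_to(0,F); s=manip.get_state(); print("grip width",s["width"],s["grasp_force"],s["wrist_force"])
    manip.move_linear([*xy,grip_z+90],speed=120); s=manip.get_state(); print("lifted",s["width"],s["grasp_force"],s["wrist_force"])
def place(xy,z,release,up=90):
    manip.move_pose([*xy,z+60],Q); manip.move_linear([*xy,z],speed=60); manip.dwell(.2)
    print("place",manip.get_state()["wrist_force"]); manip.gripper_to(release); manip.move_linear([*xy,z+up],speed=120)
E
python3 - <<'E'
from h import *
b,_,_=look("b",(474.4,262.7)); 
pick(b,46)
manip.move_pose([*b,200],Q)
a,_,_=look("a",(457.2,374.1),h=200); place(a,46+12.5,85)
n,de,c=look("b",a,zrim=50); a2,_,_=look("a",a)
cv2.imwrite("pics/nest_b.png",c[0])
E
```

```text
b centre [474.46 262.71] encl [474.5  262.65] 59.10746383666992 eqdia 58.08781495152016 t 7.2
grip width 58.71711468416511 25.00006185437087 [-0.62 -0.32  0.84]
lifted 58.50781355237335 24.999763235318824 [-0.11  0.71 -0.3 ]
a centre [457.17 374.09] encl [457.27 374.16] 69.89396667480469 eqdia 68.70180302361497 t 11.4
place [-0.2  -0.38 -0.83]
b centre [457.43 374.43] encl [457.33 374.43] 59.18730926513672 eqdia 58.23952969917762 t 15.5917
a centre [457.2  374.22] encl [457.12 374.16] 69.6400375366211 eqdia 68.60182486676156 t 16.1917
```

View pics/nest_b.png

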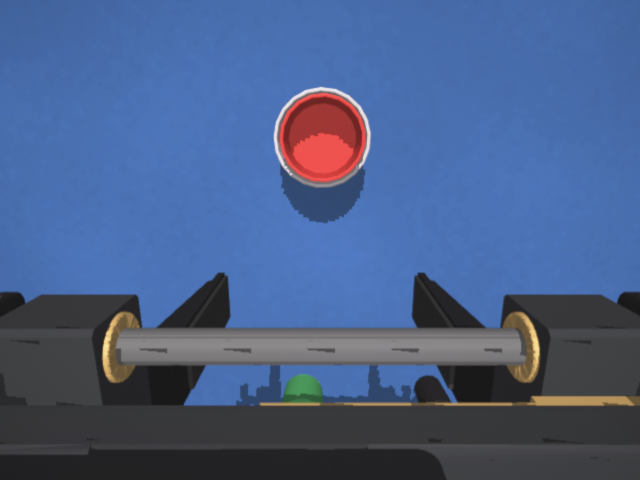

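The red cup sits nested, concentric, in the grey one at (322,137). Next are green and black.

Run:
```python
from h import *
d,de,_=look("d",(472.2,139.1)); assert abs(de-38.2)<1.5
pick(d,46); manip.move_pose([*d,200],Q)
b,de,_=look("b",(457.4,374.3),zrim=50,h=200); assert abs(de-58.2)<1.5
place(b,46+22.5,70)
n,_,c=look("d",b,zrim=60); assert np.hypot(*(n-b))<10
cv2.imwrite("pics/nest_d.png",c[0])
e,de,c=look("e",(589.6,160.3)); assert de>22 and np.hypot(*(e-(589.6,160.3)))<3
pick(e,46,open_=70); manip.move_pose([*e,200],Q)
d,de,_=look("d",n,zrim=60,h=200); assert abs(de-38.2)<2
place(d,46+32.5,60)
look("e",d,zrim=70); look("d",d,zrim=60); n,de,c=look("a",(457.2,374.2))
cv2.imwrite("pics/nest_e.png",c[0])
```

```text
d centre [472.22 139.15] encl [472.29 139.2 ] 39.43627166748047 eqdia 38.20005645549356 t 17.475
grip width 38.949691645758406 24.99993627599906 [-0.06 -1.63  1.08]
lifted 38.75022489516959 25.00006387825124 [ 0.44  0.42 -1.17]
b centre [457.43 374.44] encl [457.35 374.42] 59.16995620727539 eqdia 58.14580298361631 t 22.575
place [-0.15  0.44 -1.01]
d centre [457.77 374.75] encl [457.76 374.7 ] 38.064666748046875 eqdia 37.07942141492177 t 26.7833
e centre [589.64 160.4 ] encl [589.69 160.47] 25.252395629882812 eqdia 24.26200819728994 t 28.125
grip width 28.827745572813647 25.00013129407307 [-0.35 -0.46  0.65]
lifted 29.298259484833647 24.999994082318153 [ 0.35  0.18 -0.79]
d centre [457.81 374.7 ] encl [457.7  374.91] 37.93879699707031 eqdia 36.88593699767424 t 32.8833
place [ 0.46  0.27 -1.09]
e centre [458.04 374.88] encl [458.09 374.72] 24.89902114868164 eqdia 23.893775560699346 t 37.0583
d centre [456.1  378.67] encl [457.75 374.83] 37.67726516723633 eqdia 13.230851732257722 t 37.6583
a centre [457.12 374.19] encl [457.02 374.22] 69.53857421875 eqdia 68.59720531545483 t 38.2583
```

View pics/nest_e.png

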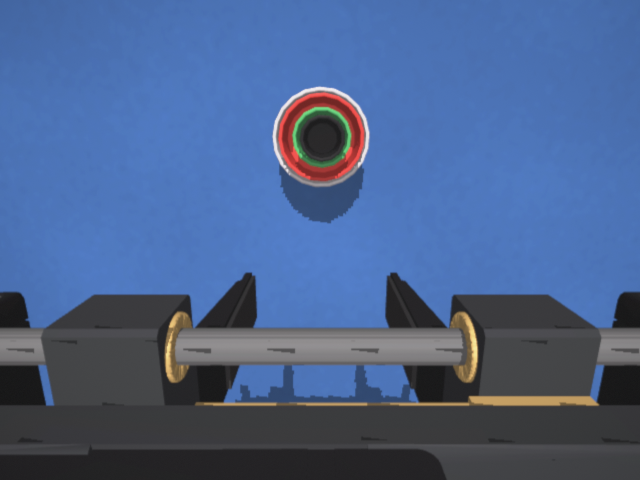

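The stack is concentric: grey, red, green and black, centred at (321,137). I'll carry it to the box now.

```bash
cat >> h.py <<'E'
C0=np.array([511.8,-158.8]); TH=0.138; CX=np.array([np.cos(TH),np.sin(TH)]); CY=np.array([-np.sin(TH),np.cos(TH)])
def cw(x,y): return C0+x*CX+y*CY
E
python3 - <<'E'
from h import *
a=np.array([457.1,374.2]); g=32
manip.gripper_to(95); manip.move_pose([*a,150],Q); manip.move_linear([*a,g],speed=80)
manip.gripper_to(0,45); print(manip.get_state()["width"],manip.get_state()["wrist_force"])
manip.move_linear([*a,250],speed=120); s=manip.get_state(); print(s["width"],s["wrist_force"],s["grasp_force"])
p=cw(0,-4); manip.move_pose([*p,250],Q); manip.move_linear([*p,60],speed=100); manip.move_linear([*p,g+4.5],speed=30); manip.dwell(.2)
print(manip.get_state()["wrist_force"])
manip.gripper_to(93); manip.move_linear([*p,250],speed=120)
n,de,c=look("a",p,zrim=44,h=250); print("y'",(n-C0)@CY,(n-C0)@CX)
cv2.imwrite("pics/inbox.png",c[0]); cv2.imwrite("pics/inbox_s.png",cam("side")[0])
E
```

```text
68.68736778517824 [0.04 0.88 0.43]
68.59887737959936 [ 0.19  0.5  -3.57] 44.99909489022684
[ 0.81  0.08 -4.93]
a centre [ 512.48 -162.78] encl [ 512.43 -162.56] 69.85025787353516 eqdia 68.47294056732761 t 52.05
y' -4.033893636559794 0.12322125746240897
```

View pics/inbox.png

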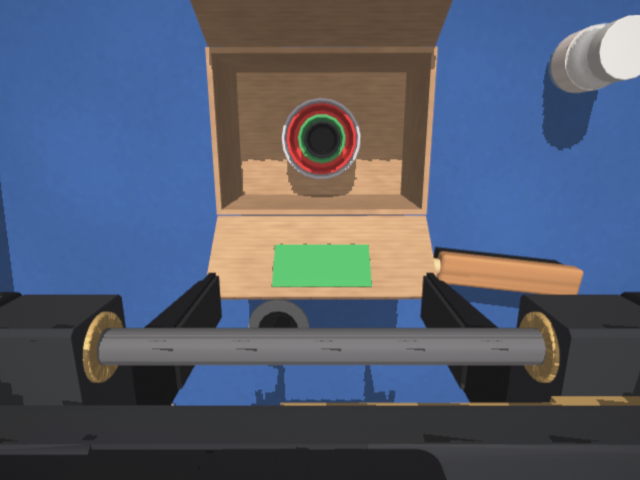

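The stack stands in the box at (321,138) and both flaps lean outwards. I'll fold the inner flap first.

```bash
cat >> h.py <<'E'
def tip(y,z,speed=80,x=0):
    p=cw(x,y); manip.move_linear([*p,z+manip.nose_length],Q,speed=speed); s=manip.get_state()
    print((y,z),"F",s["wrist_force"],"t",s["time"])
E
python3 - <<'E'
from h import *
manip.gripper_to(0,10)
p=cw(0,130); manip.move_pose([*p,235],Q)
tip(130,127)
for y,z in((90,127),(74,127),(60,126),(48,122),(40,112),(32,104),(25,99.5),(20,97.5)): tip(y,z,60)
tip(20,180,120)
p=cw(0,40); manip.move_pose([*p,300],Q); manip.dwell(.2)
c=cam("wrist"); cv2.imwrite("pics/inner.png",c[0]); cv2.imwrite("pics/inner_s.png",cam("side")[0]);
E
```

```text
(130, 127) F [-0.17 -0.36  0.22] t 55.7
(90, 127) F [1.08 0.18 0.16] t 56.5167
(74, 127) F [-0.09  0.11  0.2 ] t 56.9333
(60, 126) F [-0.23  0.44 -0.53] t 57.3167
(48, 122) F [ 0.29 -0.34 -0.1 ] t 57.675
(40, 112) F [ 0.39  0.98 -0.26] t 58.0417
(32, 104) F [0.34 0.43 0.29] t 58.3833
(25, 99.5) F [-0.1   0.27 -0.54] t 58.675
(20, 97.5) F [-0.09 -0.01  0.33] t 58.925
(20, 180) F [ 0.7   0.59 -0.41] t 59.7667
```

View pics/inner.png

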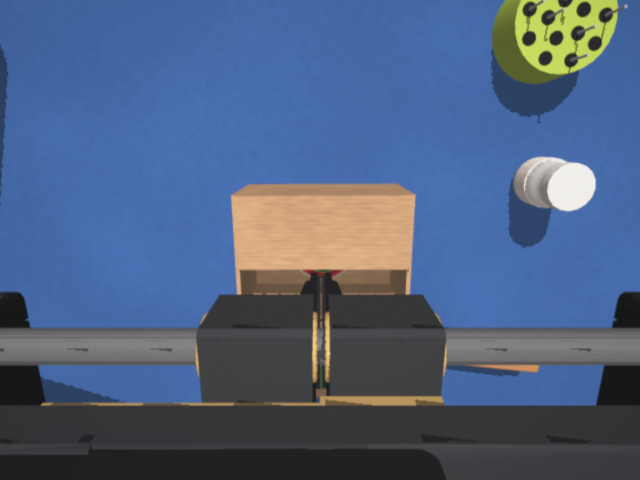

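The inner flap is down (free edge at row 270, hinge at row 186). I'll check the edge position, then fold the outer one.

Run:
```python
from h import *
c=cam("wrist")
for uv in((235,270),(412,270)):
    q=plane(c,uv,96.5); print("edge",(q[:2]-C0)@CX,(q[:2]-C0)@CY)
p=cw(0,5); manip.move_pose([*p,150],Q); tip(5,97,40); tip(5,220,150)
p=cw(0,-150); manip.move_pose([*p,237],Q)
tip(-150,122)
for y,z in((-100,125),(-74,127),(-60,129),(-48,126),(-40,117),(-32,109),(-25,104.5),(-15,102.3),(-5,102)): tip(y,z,60)
tip(-5,220,150)
p=cw(0,-70)-0*TX; manip.move_pose([*p,320],Q); manip.dwell(.2)
c=cam("wrist"); cv2.imwrite("pics/outer.png",c[0])
g=blob((masks(c[0])["d"]),(320,240),400); w=np.array([plane(c,q,101.5)[:2] for q in g]); 
print("sticker", [( (w-C0)@v).min() for v in(CX,CY)],[((w-C0)@v).max() for v in(CX,CY)])
s=cam("scene")[0]; cv2.imwrite("pics/outer_s.png",cv2.resize(s[170:310,80:280],(800,560),interpolation=cv2.INTER_CUBIC))
```

```text
edge -82.39274569473152 -10.550069916773278
edge 85.29368575393761 -10.462998995972194
(5, 97) F [-0.13 -0.49  0.46] t 62.3333
(5, 220) F [-0.01 -0.39 -0.29] t 63.3
(-150, 122) F [-0.09 -1.07 -0.73] t 65.3417
(-100, 125) F [-0.28 -1.08 -0.07] t 66.325
(-74, 127) F [-0.1   0.51  0.2 ] t 66.9083
(-60, 129) F [-0.35  0.67  0.49] t 67.2917
(-48, 126) F [ 0.51 -0.21  0.26] t 67.65
(-40, 117) F [1.24 0.78 0.34] t 68.0
(-32, 109) F [-0.19 -0.08  0.78] t 68.3417
(-25, 104.5) F [ 0.2  -0.5   0.79] t 68.6333
(-15, 102.3) F [0.41 0.96 1.09] t 68.95
(-5, 102) F [ 0.21 -0.18 -0.21] t 69.2667
(-5, 220) F [ 0.21 -0.04 -1.03] t 70.2
sticker [np.float64(-33.41179527998561), np.float64(-33.29289544277903)] [np.float64(34.303502592635404), np.float64(-0.8547581131508302)]
```

View pics/outer_s.png

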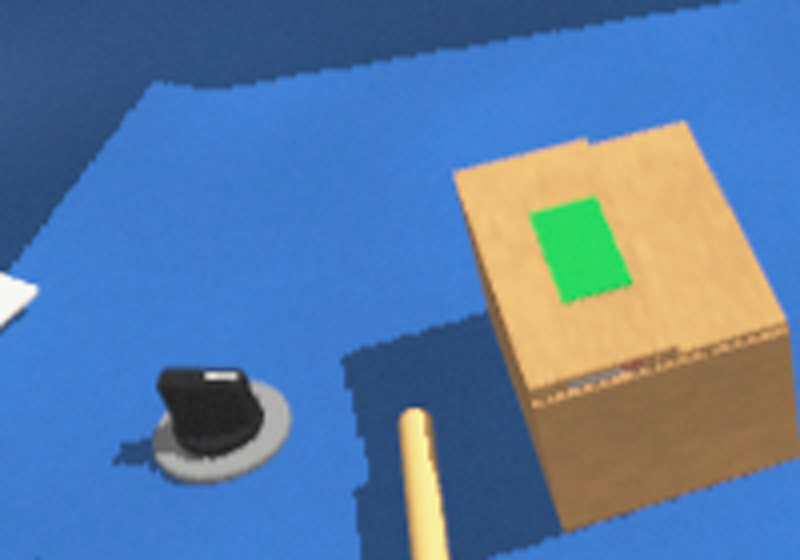

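View pics/outer.png

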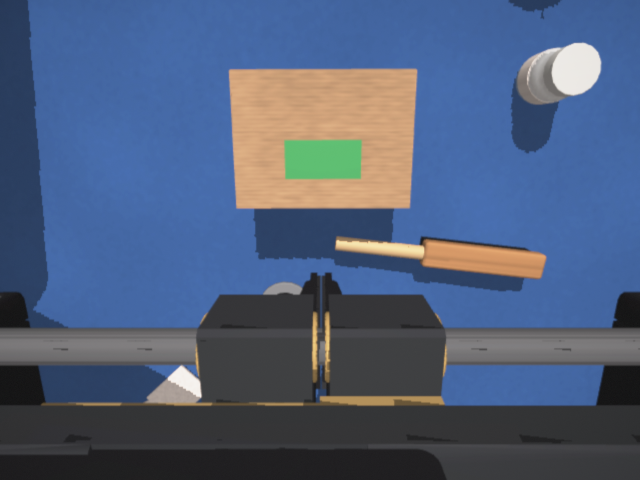

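Both flaps are flat, with the sticker on top of the box at (323,159). Now for the knob.

Run:
```python
from h import *
k=np.array([495,-367]); p=k-70*TX; manip.move_pose([*p,200],Q); manip.dwell(.3)
c=cam("wrist"); u=proj(c,[*k,20]); print(u)
x,y=int(u[0])-80,max(0,int(u[1])-60); cv2.imwrite("pics/knob.png",cv2.resize(c[0][y:y+120,x:x+160],(800,600),interpolation=cv2.INTER_CUBIC)); print(x,y)
```

```text
[319.44 138.48]
239 78
```

View pics/knob.png

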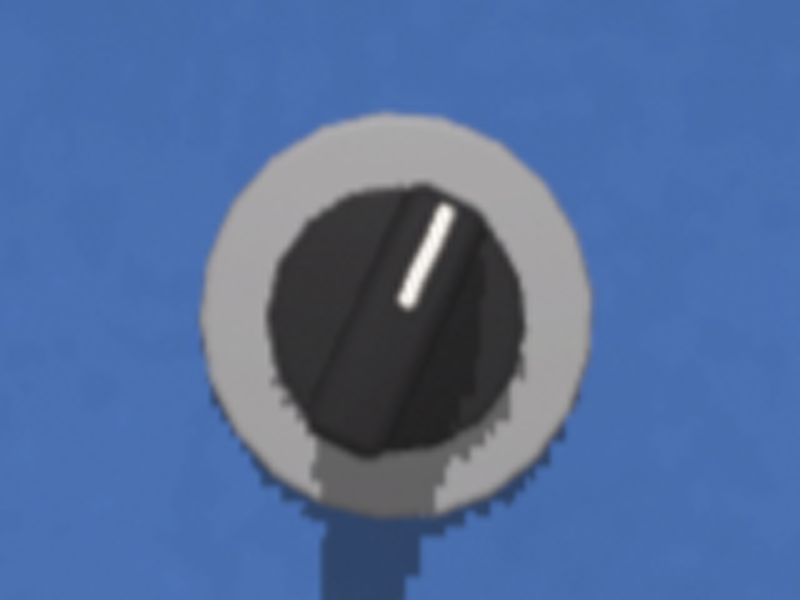

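Run:
```python
from h import *
c=cam("wrist"); S=cam("scene")
w=lambda u,v:(239+(u+.5)/5-.5,78+(v+.5)/5-.5); s=lambda u,v:(80+(u+.5)/4-.5,170+(v+.5)/4-.5)
print(tri(c,w(447,207),S,s(238,377)),tri(c,w(405,302),S,s(205,376)))
for z in(25,35,45):
    a,b=plane(c,w(447,207),z),plane(c,w(405,302),z); e1,e2=plane(c,w(440,205),z),plane(c,w(348,432),z)
    d=a-b; print(z,"ang",np.arctan2(d[1],d[0]),np.arctan2(*(e1-e2)[1::-1]),"mid",(e1+e2)/2,plane(c,w(397,320),z),"base",plane(c,w(397,315),z))
print(plane(c,w(397,315),5))
for uv in((60,428),(140,418),(100,442)): print(plane(S,(110+uv[0]/4,170+uv[1]/4),20))
```

```text
(array([ 499.04, -351.32,   42.68]), np.float64(1.0668618888102233)) (array([ 494.82, -366.41,   43.61]), np.float64(0.372110904513749))
25 ang 1.2804688100650787 1.3119113706685699 mid [ 493.39 -369.74   25.  ] [ 493.97 -369.64   25.  ] base [ 493.86 -368.86   25.  ]
35 ang 1.2804688100650772 1.3119113706685717 mid [ 493.45 -369.64   35.  ] [ 494.01 -369.54   35.  ] base [ 493.91 -368.79   35.  ]
45 ang 1.2804688100650765 1.311911370668571 mid [ 493.51 -369.54   45.  ] [ 494.06 -369.45   45.  ] base [ 493.96 -368.72   45.  ]
[ 493.76 -369.01    5.  ]
[ 505.05 -383.73   20.  ]
[ 508.59 -345.22   20.  ]
[ 519.94 -364.21   20.  ]
```

```bash
cat > turn.py <<'E'
from h import *
k=[494.,-369.2]; q=down(1.29-np.pi)
manip.gripper_to(40)
J=manip.get_state()["joint_positions"].copy()
j=manip.solve_ik([*k,150],q); print(j)
if j[5]<0: raise SystemExit("wrong branch")
manip.move_j(j); manip.move_linear([*k,48],speed=70)
print("F down",manip.get_state()["wrist_force"]); manip.gripper_to(0,25); s=manip.get_state(); print("w",s["width"],s["wrist_force"],s["moment"])
j=s["joint_positions"].copy(); t=0; j0=j.copy()
while j0[5]-t*.15>-2.85:
    t+=1; j=j0.copy(); j[5]-=t*.15; manip.move_j(j); s=manip.get_state()
    print(f"{t*.15:.2f} act {j0[5]-s['joint_positions'][5]:.3f} mz {s['moment'][2]:.3f} w {s['width']:.2f} F {np.linalg.norm(s['wrist_force']):.1f} t {s['time']:.1f}")
    if abs(s['moment'][2])>.5: break
E
python3 turn.py
```

```text
[-0.73  0.11  1.8  -0.    1.23  2.69]
F down [-0.89 -0.1  -0.03]
w 13.915865463421287 [-0.94  0.16  1.14] [0.2  0.11 0.04]
0.15 act 0.147 mz 0.036 w 13.92 F 1.1 t 78.7
0.30 act 0.295 mz -0.008 w 13.94 F 1.5 t 79.0
0.45 act 0.444 mz 0.010 w 13.73 F 1.8 t 79.2
0.60 act 0.594 mz 0.050 w 13.68 F 1.5 t 79.5
0.75 act 0.744 mz 0.037 w 14.04 F 1.6 t 79.8
0.90 act 0.894 mz 0.086 w 14.09 F 1.7 t 80.0
1.05 act 1.043 mz 0.028 w 13.84 F 2.2 t 80.3
1.20 act 1.193 mz 0.015 w 13.66 F 1.8 t 80.6
1.35 act 1.343 mz 0.023 w 13.50 F 2.9 t 80.8
1.50 act 1.493 mz 0.003 w 13.94 F 2.9 t 81.1
1.65 act 1.643 mz -0.563 w 15.04 F 2.0 t 81.4
```

Run:
```python
from h import *
s=manip.get_state(); M=Ro.from_quat(s["tcp_rot"]).as_matrix(); print("yaw+pi",np.arctan2(M[1,0],M[0,0])+np.pi)
manip.gripper_to(40); p=s["tool_pos"]; manip.move_linear([p[0],p[1],200],speed=120)
k=np.array([494,-369]); p=k-70*TX; manip.move_pose([*p,200],Q); manip.dwell(.3)
c=cam("wrist"); u=proj(c,[*k,20]); x,y=int(u[0])-80,max(0,int(u[1])-60)
cr=np.hstack([cv2.resize(c[0][y:y+120,x:x+160],(400,300),interpolation=cv2.INTER_CUBIC),cv2.resize(c[0],(400,300))])
cv2.imwrite("pics/knob2.png",cr)
g=cv2.cvtColor(c[0],cv2.COLOR_BGR2GRAY); m=np.zeros_like(g); cv2.circle(m,tuple(int(v) for v in proj(c,[*k,43])),22,1,-1)
b=max(cv2.findContours(((g>195)&(m>0)).astype(np.uint8),0,1)[0],key=len); w=np.array([plane(c,q[0],43)[:2] for q in b])
print("mark centre",w.mean(0),np.arctan2(*(w.mean(0)-k)[::-1]))
```

```text
yaw+pi 2.9322254984627265
mark centre [ 484.12 -366.59] 2.9021890213133377
```

View pics/knob2.png

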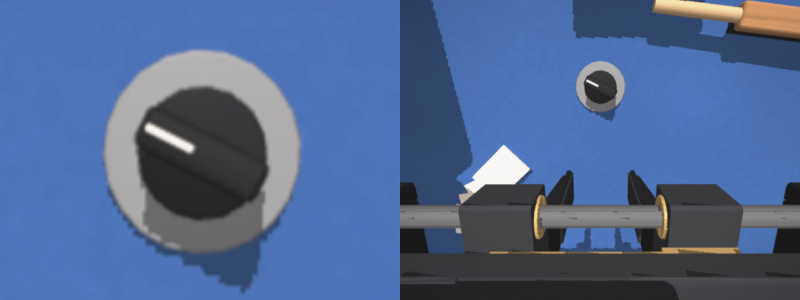

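The knob mark now points left (170,137), turned anticlockwise, and the torque spike shows it reached the stop. The arm is clear, so I'm handing in.

```bash
python3 -c "
from plant import ticket,manip
manip.dwell(.5); print(ticket.finish_job(), manip.get_state()['time'])"
```

```text
the job is handed in; nothing more can be done
the job is handed in; nothing more can be done
```

The job is handed in with no verdict returned: the four cups present (grey, red, green, black; no yellow) are nested upright in the box, both flaps are folded flat in order, and the dimmer is turned anticlockwise to its stop.

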